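# Tip the roller through the spring flap of the feed chute

### The arm

A 6-joint arm with a two-finger parallel gripper is mounted at the origin on the work surface. World frame = base frame: x ahead of the robot, y to its left, z up, the work surface at z = 0. Lengths are in m, angles in rad, forces in N, time in s.
With the tool pointing down it reaches from about 0.275 to 0.85 m from the base axis. Payload 19 kg.
Tool frame: the origin (TCP) lies at the very end of the fingers, on their centre line; the grasp point (between the pads) lies 19 mm behind it; y points along the fingers, z is the direction in which the jaws open and shut, and the axes are right-handed (so a half turn about y gives the same grasp; the last joint's range is limited). The gripper opens to 85 mm and grips with 20 to 120 N. Pads are 22 mm wide; open, the fingers measure 114 mm over their backs; the gripper's body (76 mm by 85 mm) begins 54 mm behind the grasp point. The pads swing forward as they close: fully open they stand 13 mm farther back than shut.
Start: joints at [1, 0.15, 1.437, -0, 1.554, -0.134], TCP at [0.243, 0.521, 0.231] pointing down, gripper open.
Joint ranges: [-2.8, 2.8], [-0.68, 2.1], [0.12, 2.68], [-1.39, 4.53], [0.16, 2.79], [-2.81, 2.81]. Speed limits (rad/s): [1.89, 1.89, 2.22, 3.01, 3.01, 3.01].

### API

Orientations are given as a 3x3 rotation matrix whose columns are the frame's x, y, z axes.
In Python, from bench import manip gives the robot as it stands. Calls block until the motion is done:
- manip.movep(position, orientation): joint-space move of the TCP to a pose.
- manip.servo_line(position, rotation=None, v=0.15, force_limit=None): straight line of the TCP; rotation=None keeps the orientation; v is the mean speed in m/s. With force_limit (N) it stops when the force on the tool has changed by that much, and returns True; else False.
- manip.move_joints(angles): joint-space move.
- manip.let_go() and manip.grasp(force=None): open the fingers fully, or close them until they stop; force is the grip in N (None keeps the last).
- manip.hold(seconds).
- manip.ik(position, orientation): joint angles nearest the present ones, or None.
- manip.capture(name): name is "scene" or "top" or "wrist"; returns a dict with "pixels" (420x560x3 uint8, red, green, blue), "camera_matrix" (3x3 intrinsics, pixels), "k1" (the pictures are not rectified: a ray, as slopes to the right and down, at radius r is drawn at 1 + k1 r^2 times it, then the intrinsics apply), "position" and "orientation" of the camera in the world; the wrist camera has in their place "tool_from_camera" (4x4, takes a point from camera to tool coordinates, whose origin is the TCP and whose axes are the tool frame's). Camera axes: x right, y down, z forward; pixel columns grow to the right and rows downward; lengths in m; the calibration is good to about 2 mm. A picture is of the moment at which its call begins: read the wrist's pose just before it. There is no depth.
A pose or a line that the arm cannot do raises manip.IKError and nothing moves.
- manip.hand_in(): hands the job in, once; it reports no verdict.
Readings, each from a call of its own:
- manip.read_time(): time.
- manip.read_joint_pos(): joint angles.
- manip.read_joint_vel(): joint speeds.
- manip.read_tau(): joint torques, N m.
- manip.read_ee_pos(): TCP position.
- manip.read_tcp_rot(): TCP orientation.
- manip.read_ft_force(): force on the tool from outside, world axes, zero at the start.
- manip.read_ft_torque(): the same for the moment, N m.
- manip.read_grip_width(): finger opening in m.
Only numpy, scipy, OpenCV 4.12 (cv2) and the standard library are available. Lean on these libraries where they do the work, as an engineer would, in place of code of your own. Each camera call takes 0.05 s, during which the arm holds its last target.

### The job

One of the two steel hand scoops on the green fixture plate holds the yellow nylon roller. Pick that scoop up by its handle, push the chute's spring flap open with the scoop's lip and tip the roller through it into the chute, then set the empty scoop down upright on the green plate and let go. Do not handle the roller, and keep the gripper and arm off the chute and its flap.

Things in the scene. Friction and masses are not known exactly. Their poses are not given: they have to be found in the camera images.
- scoop: Steel scoop with the roller (its twin has a spring), sizes in mm. Origin under its foot. Lip faces -x: edge at x=-75, z=20 (underside), 50 wide. Floor slopes 10 deg down from lip to back wall (x=20): roller leaves when the lip dips over 10, freely at 40. Foot from x=-10 to 53. Handle: upright bar, y 12 thick, x 23 to 53, top z=80; grip its flats at z=64. Plate: world x 330-790, y +-460, top z=12.
- roller: Yellow nylon cylinder, 24 diameter, 34 mm long, 20 g, origin at its centre, axis along its own y. Starts lying across the scoop against its back wall.
- chute: Fixed box 130 (x) by 100 (y) mm, 95 high, on the green plate; origin mid-underside. The steel flap lies flush in its top (z=95): x -20 to 54, y -41 to 41, hinge along y at x=55; edge x=-20 swings down inside. Guard 28 high on top at the -x edge and both y edges (x -65 to 30). Come in over the hinge, lip towards -x, and press 30 to 50 from the hinge; the roller runs on down the flap.
- flap (a joint): Flap angle in rad: 0 closed (as at the start), grows as it is pushed down, stop at 1.2. Closed by a spring (0.06 Nm when shut, 0.13 at 0.7: 2 to 4 N on the lip), which also holds the roller's weight. The roller passes when it is open 0.5 or more.
Things that resemble listed ones, but are neither listed nor needed, are in the scene too. Leave any orange look-alike of the scoop alone.

How it is judged:
On the way:
1. the scoop pushes the flap open at least 0.2 rad while the roller is not yet in the chute (value of joint flap above 0.2 rad and contact force between scoop and chute above 0.3 N and z of roller in the frame of chute above 0.055 m), for 0.05 s.
At the end, for the whole second after the job is handed in: The roller lies at rest inside the chute, below the flap; the flap is closed again (under 0.1 rad); the scoop stands upright (within 10 degrees) and still on the green plate, not on the table or on other things (x of roller in the frame of chute between -0.062 and 0.062 m and y of roller in the frame of chute between -0.048 and 0.048 m and z of roller in the frame of chute below 0.05 m and linear speed of roller below 0.05 m/s and value of joint flap below 0.1 rad and angle between scoop's own z axis and vertical below 0.17 rad and height (world z) of scoop between 0.004 and 0.022 m and world x of scoop between 0.32 and 0.8 m and world y of scoop between -0.47 and 0.47 m and linear speed of scoop below 0.03 m/s); the robot touches nothing.
It fails at once if the gripper touches the roller (contact force between the fingers and roller above 0.5 N).
It fails at once if the gripper or arm touches the chute or its flap (contact force between any of the fingers, the arm and chute above 1 N).
It also fails if it takes over 51 s, if anything falls off the work surface, if the arm or the gripper's body presses on something with over 40 N, if the wrist force passes 120 N, or if a joint passes its speed limit or range.

## Working session

There is one attempt and no reset: what is moved stays moved. The work goes in short steps, each a Python script; the robot and the scene stay as the last script left them, time stands still between calls to the robot, and variables do not carry over. Pictures are saved under pics/ and viewed, and the job is handed in when it is done.

```bash
ls -la && mkdir -p pics
python3 - <<'E'
from bench import manip
import cv2,numpy as np
print(manip.read_time(),manip.read_ee_pos(),manip.read_tcp_rot(),manip.read_grip_width())
for n in("scene","top"):
    c=manip.capture(n); cv2.imwrite(f"pics/{n}0.png",c["pixels"][:,:,::-1])
    print(n,{k:(np.round(v,4).tolist() if k!='pixels' else 0) for k,v in c.items()})
E
```

```text
total 12
drwxr-xr-x  3 agent agent 4096 Dec  7 07:06 .
drwxr-xr-x 23 root  root  4096 Dec  7 07:06 ..
drwxr-xr-x  2 agent agent 4096 Dec  7 07:06 pics
0.0 [0.24313964 0.52080319 0.2307024 ] [[ 9.06109385e-01 -6.27710136e-04  4.23043010e-01]
 [-4.23043447e-01 -9.78537214e-04  9.06108870e-01]
 [-1.54810394e-04 -9.99999324e-01 -1.15221041e-03]] 0.08558814121818237
scene {'pixels': 0, 'camera_matrix': [[522.0556, 0.0, 270.685], [0.0, 522.0556, 214.6985], [0.0, 0.0, 1.0]], 'k1': -0.1309, 'position': [1.2164, 0.2133, 0.8338], 'orientation': [[-0.2216, 0.6454, -0.731], [0.975, 0.1568, -0.1572], [0.0131, -0.7476, -0.664]]}
top {'pixels': 0, 'camera_matrix': [[405.6732, 0.0, 273.9531], [0.0, 405.6732, 208.745], [0.0, 0.0, 1.0]], 'k1': 0.0352, 'position': [0.2543, 0.0602, 0.8625], 'orientation': [[-0.0055, -0.984, 0.1781], [-0.9997, 0.001, -0.0252], [0.0246, -0.1782, -0.9837]]}
```

View pics/scene0.png

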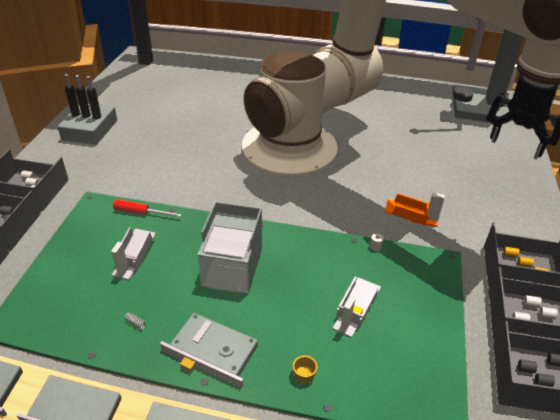

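View pics/top0.png

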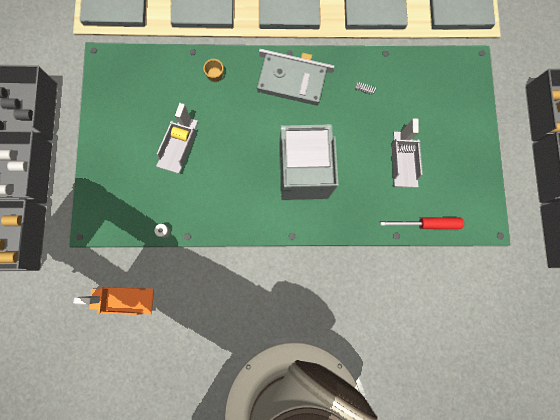

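The loaded scoop is at the left in the top view: yellow roller at about (179,133), handle top near (181,110), lip towards the robot. The chute is at about (309,158), the spring twin at (407,160) and the orange look-alike at (125,300). I'll zoom in on the scoop and the chute.

Run:
```python
import cv2,numpy as np
t=cv2.imread("pics/top0.png"); s=cv2.imread("pics/scene0.png")
a=cv2.resize(t[95:185,145:210],None,fx=6,fy=6,interpolation=cv2.INTER_CUBIC)
b=cv2.resize(t[115:205,270:345],None,fx=5,fy=6,interpolation=cv2.INTER_CUBIC)
print(a.shape,b.shape); cv2.imwrite("pics/z1.png",np.hstack([a,b])[:,:790])
a=cv2.resize(s[265:345,325:390],None,fx=6,fy=6,interpolation=cv2.INTER_CUBIC)
b=cv2.resize(s[195:295,190:275],None,fx=4.8,fy=4.8,interpolation=cv2.INTER_CUBIC)
print(a.shape,b.shape); cv2.imwrite("pics/z2.png",np.hstack([a,b])[:,:800])
```

```text
(540, 390, 3) (540, 375, 3)
(480, 390, 3) (480, 408, 3)
```

View pics/z1.png

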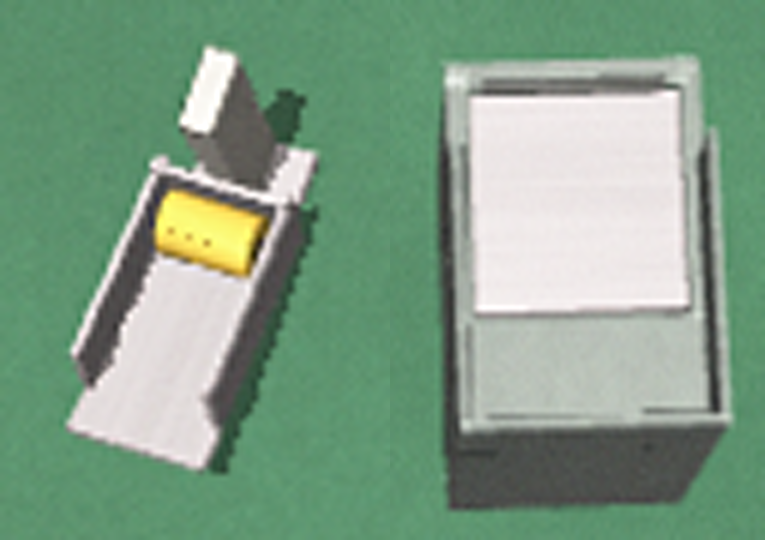

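View pics/z2.png

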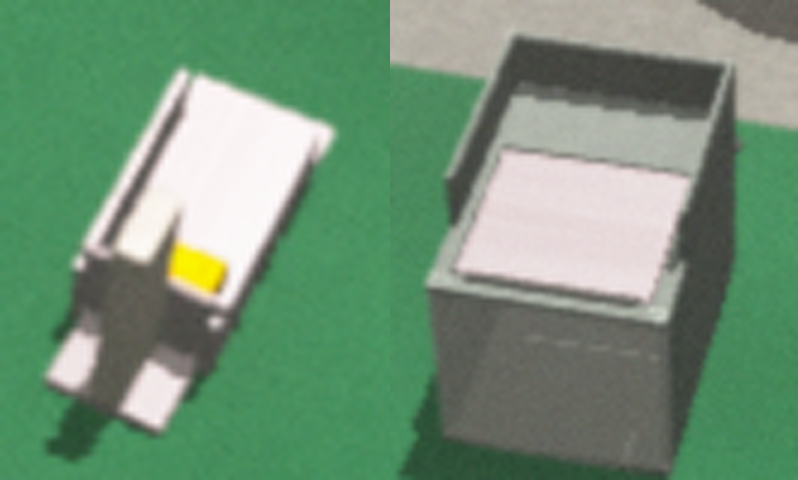

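The scoop's lip and the chute's -x guard both face the robot, so the hinge is on the far side. I'll write ray and triangulation helpers and do a first triangulation from the top and scene views, using the points I can see.

```bash
cat > h.py <<'E'
import numpy as np, cv2, pickle
from scipy.spatial.transform import Rotation as Ro
def pose(c, ee=None, R=None):
    if "position" in c: return np.array(c["position"]), np.array(c["orientation"])
    T=np.array(c["tool_from_camera"]); return ee+R@T[:3,3], R@T[:3,:3]
def ray(c,uv):
    "camera centre, unit rays in world of pixels uv (c has P,O)"
    uv=np.array(uv,float).reshape(-1,1,2)
    n=cv2.undistortPoints(uv,np.array(c["camera_matrix"]),np.array([c["k1"],0,0,0,0.]))[:,0]
    d=np.c_[n,np.ones(len(n))]@c["O"].T
    return c["P"], d/np.linalg.norm(d,axis=1)[:,None]
def plane(c,uv,z):
    p,d=ray(c,uv); return p+d*((z-p[2])/d[:,2])[:,None]
def tri(obs):
    "obs list of (c,uv[N]) -> points, residual"
    rs=[ray(c,u) for c,u in obs]; out=[]
    for i in range(len(rs[0][1])):
        A=np.zeros((3,3));b=np.zeros(3)
        for p,d in rs:
            M=np.eye(3)-np.outer(d[i],d[i]);A+=M;b+=M@p
        x=np.linalg.solve(A,b)
        out.append(np.r_[x,max(np.linalg.norm((np.eye(3)-np.outer(d[i],d[i]))@(x-p)) for p,d in rs)])
    return np.array(out)
def proj(c,X):
    R=c["O"].T; r=cv2.Rodrigues(R)[0]; t=-R@c["P"]
    return cv2.projectPoints(np.array(X,float).reshape(-1,1,3),r,t,np.array(c["camera_matrix"]),np.array([c["k1"],0,0,0,0.]))[0][:,0]
def grab(manip,name,tag):
    ee=np.array(manip.read_ee_pos());R=np.array(manip.read_tcp_rot())
    c=dict(manip.capture(name)); c["P"],c["O"]=pose(c,ee,R)
    cv2.imwrite(f"pics/{tag}.png",c["pixels"][:,:,::-1]); pickle.dump(c,open(f"pics/{tag}.pkl","wb")); return c
def load(tag): return pickle.load(open(f"pics/{tag}.pkl","rb"))
E
python3 - <<'E'
from h import *
from bench import manip
t=grab(manip,"top","t1");s=grab(manip,"scene","s1")
def z(pts,x0,y0,ox,fx,fy): return np.array([((u-ox+.5)/fx-.5+x0,(v+.5)/fy-.5+y0) for u,v in pts])
ht=z([(208,48),(240,55),(212,135),(182,125)],145,95,0,6,6)
hs=z([(118,248),(152,262),(180,210),(142,200)],325,265,0,6,6)
print("handle",tri([(t,[ht.mean(0)]),(s,[hs.mean(0)])]).round(4)); print(plane(t,ht,.092).round(4))
# chute flap: near-left,near-right,far-right,far-left (top view)
ft=z([(474,311),(690,306),(685,92),(470,95)],270,115,390,5,6)
fs=z([(688,178),(503,150),(455,268),(648,300)],190,195,390,4.8,4.8)
print("flap",tri([(t,ft),(s,fs)]).round(4)); print(plane(t,ft,.107).round(4))
E
```

```text
handle [[5.972e-01 2.292e-01 8.740e-02 3.000e-04]]
[[0.6103 0.2292 0.092 ]
 [0.608  0.2185 0.092 ]
 [0.5797 0.2269 0.092 ]
 [0.5831 0.2369 0.092 ]]
flap [[ 0.4745  0.0156  0.1059  0.0006]
 [ 0.4761 -0.0669  0.1056  0.0007]
 [ 0.5484 -0.0658  0.1059  0.0019]
 [ 0.5475  0.0171  0.1061  0.    ]]
[[ 0.4741  0.0163  0.107 ]
 [ 0.4758 -0.0674  0.107 ]
 [ 0.5484 -0.0675  0.107 ]
 [ 0.5471  0.0171  0.107 ]]
```

The flap measures 74 × 82 mm at z≈0.106, which matches the text. The handle top is near (0.596, 0.228). Next I'll look at the scoop with the wrist camera from two places.

Run:
```python
from h import *
from bench import manip
psi=np.radians(-16)
ex=np.array([np.cos(psi),np.sin(psi),0]);ey=np.array([-np.sin(psi),np.cos(psi),0]);ez=np.array([0,0,1.])
R=np.c_[ex,-ez,ey]
for i,p in enumerate([[.545,.22,.24],[.60,.16,.24]]):
    manip.movep(p,R); manip.hold(.2)
    c=grab(manip,"wrist",f"w{i}")
    print(manip.read_time(),np.array(manip.read_ee_pos()).round(4),c["P"].round(3),c["O"][:,2].round(3),c["camera_matrix"],c["k1"],np.round(c["tool_from_camera"],3).tolist())
a=cv2.imread("pics/w0.png");b=cv2.imread("pics/w1.png")
cv2.imwrite("pics/w01.png",cv2.resize(np.hstack([a,b]),(800,300)))
```

```text
2.025 [0.5447 0.2206 0.24  ] [0.478 0.239 0.382] [ 0.264 -0.075 -0.962] [[361.03648411   0.         277.67144986]
 [  0.         361.03648411 212.24484121]
 [  0.           0.           1.        ]] -0.017348900159128402 [[0.001, 0.962, 0.274, -0.069], [-0.001, -0.274, 0.962, -0.142], [1.0, -0.001, 0.0, -0.001], [0.0, 0.0, 0.0, 1.0]]
2.7 [0.5996 0.1608 0.2403] [0.533 0.179 0.382] [ 0.264 -0.075 -0.962] [[361.03648411   0.         277.67144986]
 [  0.         361.03648411 212.24484121]
 [  0.           0.           1.        ]] -0.017348900159128402 [[0.001, 0.962, 0.274, -0.069], [-0.001, -0.274, 0.962, -0.142], [1.0, -0.001, 0.0, -0.001], [0.0, 0.0, 0.0, 1.0]]
```

View pics/w01.png

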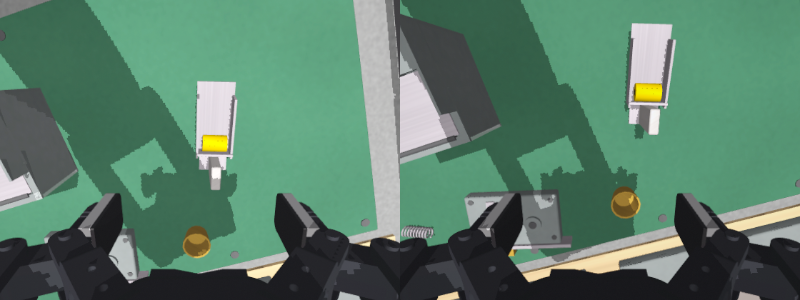

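The wrist images show the scoop, with the handle at about (303,245) in the left one and (915−560, 168) in the right one (full pixels). I'll zoom in on both.

Run:
```python
import cv2,numpy as np
a=cv2.imread("pics/w0.png")[105:275,265:340];b=cv2.imread("pics/w1.png")[25:195,310:385]
f=lambda i:cv2.resize(i,None,fx=5,fy=3.5,interpolation=cv2.INTER_CUBIC)
cv2.imwrite("pics/z3.png",np.hstack([f(a),f(b)]))
a=cv2.imread("pics/w0.png")[205:270,280:330];b=cv2.imread("pics/w1.png")[135:200,330:380]
f=lambda i:cv2.resize(i,None,fx=8,fy=8,interpolation=cv2.INTER_CUBIC)
cv2.imwrite("pics/z4.png",np.hstack([f(a),f(b)]))
```

```text
(no output)
```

View pics/z3.png

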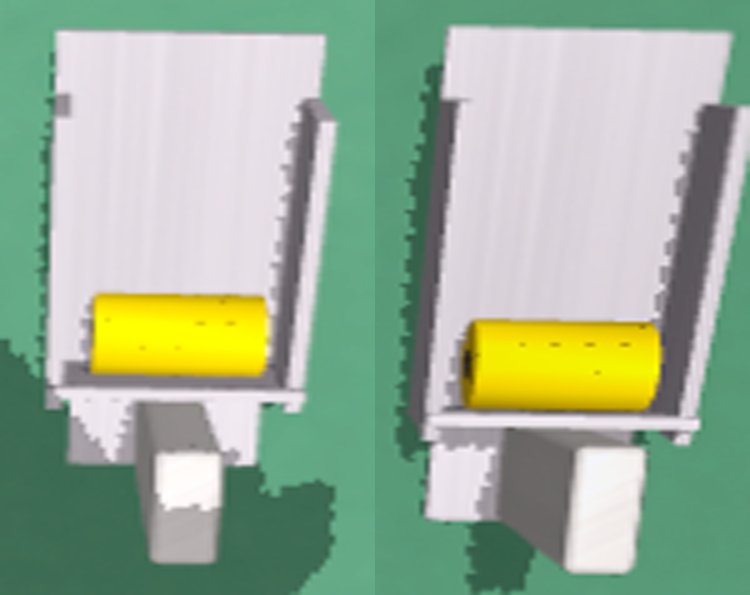

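View pics/z4.png

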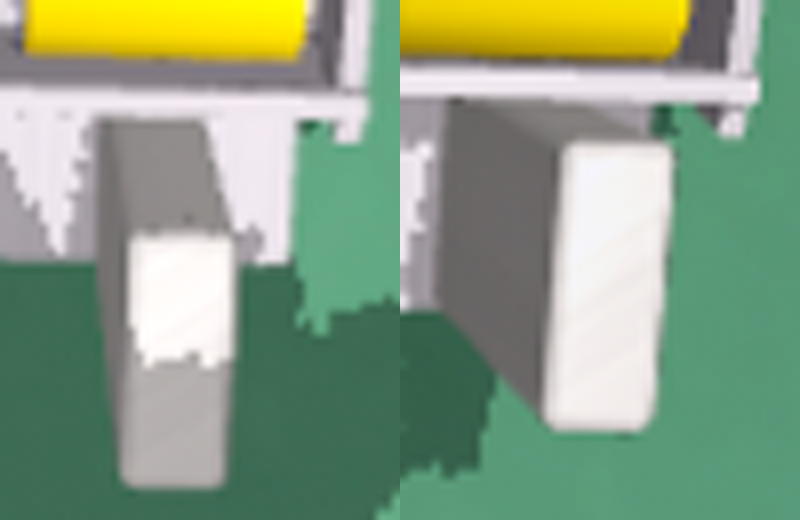

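Run:
```python
from h import *
def z(pts,x0,y0,ox,fx,fy): return np.array([((u-ox+.5)/fx-.5+x0,(v+.5)/fy-.5+y0) for u,v in pts])
a,b=load("w0"),load("w1")
h0=z([(129,235),(234,235),(226,488),(121,488)],280,205,0,8,8)
h1=z([(562,142),(672,142),(655,430),(543,430)],330,135,400,8,8)
l0=z([(55,31),(326,36)],265,105,0,5,3.5);l1=z([(447,27),(733,32)],310,25,375,5,3.5)
H=tri([(a,h0),(b,h1)]);L=tri([(a,l0),(b,l1)])
print(H.round(4));print(L.round(4))
hc=H[:,:3].mean(0);lc=L[:,:3].mean(0);print("handle c",hc.round(4),"lip c",lc.round(4))
for hz,lz in((.092,.034),):
  for c,h,l in((a,h0,l0),(b,h1,l1)):
    P=plane(c,h,hz).mean(0);Q=plane(c,l,lz).mean(0);d=P-Q
    print(P.round(4),Q.round(4),"len",np.hypot(d[0],d[1]).round(4),"yaw",np.degrees(np.arctan2(d[1],d[0])).round(2))
d=hc-lc;print(np.hypot(d[0],d[1]),np.degrees(np.arctan2(d[1],d[0])))
```

```text
[[5.810e-01 2.253e-01 9.070e-02 0.000e+00]
 [5.841e-01 2.360e-01 9.040e-02 0.000e+00]
 [6.124e-01 2.279e-01 9.060e-02 2.000e-04]
 [6.093e-01 2.168e-01 9.040e-02 1.000e-04]]
[[4.814e-01 2.360e-01 3.470e-02 1.000e-04]
 [4.965e-01 2.840e-01 3.590e-02 1.000e-04]]
handle c [0.5967 0.2265 0.0905] lip c [0.4889 0.26   0.0353]
[0.596  0.2265 0.092 ] [0.4889 0.26   0.034 ] len 0.1123 yaw -17.37
[0.5965 0.2263 0.092 ] [0.4889 0.2604 0.034 ] len 0.1129 yaw -17.59
0.1128594111216409 -17.257652162497426
```

The handle centre is at (0.596, 0.2265), top z≈0.0905, and the lip-to-handle distance of 112.9 mm matches the stated 113. The yaw is −17.4°. I'll take the same kind of wrist views of the chute before grasping.

Run:
```python
from h import *
from bench import manip
ex,ey,ez=np.eye(3)
R=np.c_[ex,-ez,ey]
for i,p in enumerate([[.47,-.06,.30],[.50,.02,.30]]):
    manip.movep(p,R); manip.hold(.2)
    c=grab(manip,"wrist",f"c{i}")
    print(manip.read_time(),np.array(manip.read_ee_pos()).round(4))
a=cv2.imread("pics/c0.png")[:,60:500];b=cv2.imread("pics/c1.png")[:,60:500]
cv2.imwrite("pics/c01.png",cv2.resize(np.hstack([a,b]),(800,382)))
```

```text
3.975 [ 0.4704 -0.0594  0.2996]
4.6583 [0.4999 0.0193 0.3001]
```

View pics/c01.png

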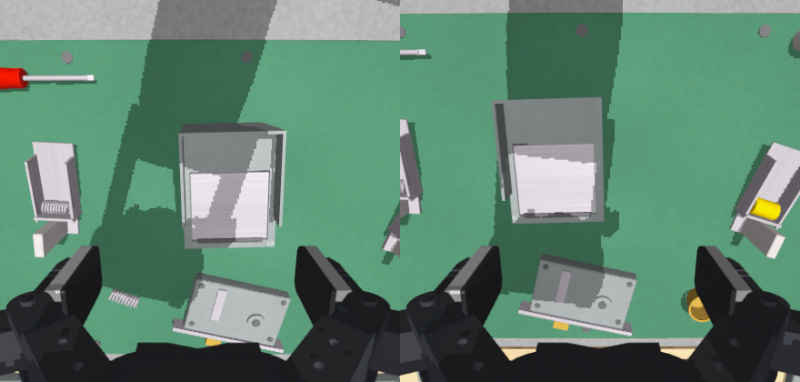

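Run:
```python
import cv2,numpy as np
a=cv2.imread("pics/c0.png")[130:280,250:380];b=cv2.imread("pics/c1.png")[100:250,160:290]
f=lambda i:cv2.resize(i,None,fx=3,fy=3.9,interpolation=cv2.INTER_CUBIC)
cv2.imwrite("pics/z5.png",np.hstack([f(a),f(b)]))
```

```text
(no output)
```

View pics/z5.png

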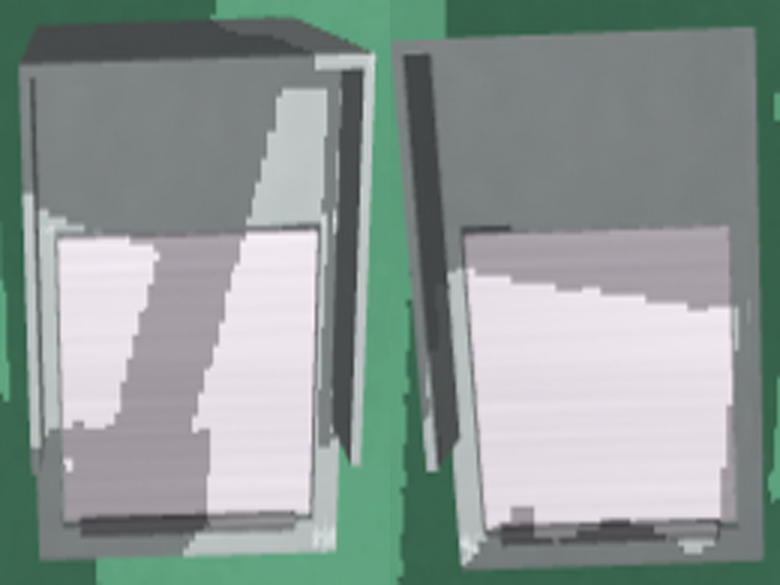

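Run:
```python
from h import *
def z(pts,x0,y0,ox,fx,fy): return np.array([((u-ox+.5)/fx-.5+x0,(v+.5)/fy-.5+y0) for u,v in pts])
a,b=load("c0"),load("c1")
f0=z([(58,236),(318,230),(312,516),(64,522),(40,558),(335,550)],250,130,0,3,3.9)
f1=z([(463,233),(729,228),(737,520),(485,530),(463,568),(763,560)],160,100,390,3,3.9)
F=tri([(a,f0),(b,f1)]);print(F.round(4))
F=F[:,:3]
m=[(F[0]+F[1])/2,(F[2]+F[3])/2,(F[4]+F[5])/2]; print(np.round(m,4))
yv=F[1]-F[0]+F[2]-F[3]+F[5]-F[4]; xv=m[2]-m[0]
print("yaw from y edges",np.degrees(np.arctan2(-yv[0],yv[1])),"x",np.degrees(np.arctan2(xv[1],xv[0])))
for c,f in((a,f0),(b,f1)): print(plane(c,f,.107).round(4).tolist())
```

```text
[[ 4.751e-01 -6.870e-02  1.067e-01  2.000e-04]
 [ 4.741e-01  1.360e-02  1.054e-01  4.000e-04]
 [ 5.474e-01  1.560e-02  1.087e-01  4.000e-04]
 [ 5.504e-01 -6.720e-02  1.064e-01  1.000e-04]
 [ 5.609e-01 -7.540e-02  1.057e-01  0.000e+00]
 [ 5.584e-01  2.430e-02  1.066e-01  1.000e-04]]
[[ 0.4746 -0.0276  0.1061]
 [ 0.5489 -0.0258  0.1076]
 [ 0.5596 -0.0256  0.1061]]
yaw from y edges 1.3837600570480646 x 1.3427371815208151
[[0.4749, -0.0687, 0.107], [0.4734, 0.0134, 0.107], [0.5486, 0.0159, 0.107], [0.5502, -0.0672, 0.107], [0.5603, -0.0753, 0.107], [0.5582, 0.0242, 0.107]]
[[0.4752, -0.0688, 0.107], [0.4743, 0.0135, 0.107], [0.5476, 0.0157, 0.107], [0.5501, -0.067, 0.107], [0.5603, -0.075, 0.107], [0.5584, 0.0242, 0.107]]
```

The chute has yaw +1.4°, origin (0.4947, −0.0268) and top z 0.107, so every size agrees with the text. Before moving I'll plan the tipping geometry and check IK and joint rates.

```bash
cat > plan.py <<'E'
from h import *
CH=np.array([.4947,-.0268,.012]);CY=1.4
G=np.array([38,0,45.])/1e3   # TCP in scoop frame
LIP=np.array([-75,0,20.])/1e3
B0=np.c_[[1,0,0],[0,0,-1],[0,1,0]].astype(float)  # tool axes in scoop frame
def Rs(yaw,dip): return (Ro.from_euler('z',yaw,degrees=True)*Ro.from_euler('y',-dip,degrees=True)).as_matrix()
def tcp_from_lip(lx,lz,dip,ly=0.,G=G,LIP=LIP):
    "lip (mm) in chute frame -> TCP pose"
    R=Rs(CY,dip); l=CH+Rs(CY,0)@(np.array([lx,ly,lz])/1e3)
    return l+R@(G-LIP), R@B0
def lip_of(p,Rt,G=G):
    R=Rt@B0.T; l=p+R@(LIP-G); return Rs(CY,0).T@(l-CH)*1e3
E
python3 - <<'E'
from plan import *
from bench import manip
pts=dict(A=(12,170,-6),B=(12,101,8),D=(12,64,52))
q={}
for k,v in pts.items():
    p,R=tcp_from_lip(*v); j=manip.ik(p,R); q[k]=j; print(k,p.round(4),None if j is None else np.round(j,3))
pB,RB=tcp_from_lip(*pts['B']);pD,RD=tcp_from_lip(*pts['D'])
print("dist",np.linalg.norm(pD-pB))
from scipy.spatial.transform import Slerp
S=Slerp([0,1],Ro.from_matrix([RB,RD]))
prev=None
for s in np.linspace(0,1,11):
    p=pB+(pD-pB)*s;R=S(s).as_matrix();l=lip_of(p,R);dip=8+44*s
    dep=95-l[2]; flap=np.arctan2(dep,55-l[0]); clr=(l[2]+(65-l[0])*np.tan(np.radians(dip-10)))-95
    j=np.array(manip.ik(p,R)); print(s.round(1),dip,l.round(1),"flap",flap.round(2),"clr@65",clr.round(1),"dq*10",None if prev is None else ((j-prev)*10).round(2)); prev=j
# grasp
R=Rs(-17.4,0);p=np.array([.5963,.2265,.057]);print(manip.ik(p,R@B0),manip.ik(p+[0,0,.1],R@B0))
E
```

```text
A [ 0.6217 -0.0237  0.1951] [-0.152  0.333  1.29  -0.018  1.622 -1.748]
B [ 0.6151 -0.0239  0.1535] [-0.179  0.182  1.566  0.03   1.257 -1.781]
D [ 0.5566 -0.0253  0.1804] [-0.359 -0.324  2.238  0.723  0.462 -2.483]
dist 0.06445748346713749
0.0 8.0 [ 12.  -0. 101.] flap -0.14 clr@65 4.1 dq*10 None
0.1 12.4 [ 9.6 -0.  95.5] flap -0.01 clr@65 2.8 dq*10 [-0.11 -0.6   0.73  0.2  -0.87 -0.19]
0.2 16.8 [ 7.8 -0.  90.3] flap 0.1 clr@65 2.1 dq*10 [-0.13 -0.59  0.72  0.24 -0.87 -0.23]
0.3 21.200000000000003 [ 6.5 -0.  85.4] flap 0.2 clr@65 2.0 dq*10 [-0.14 -0.57  0.7   0.29 -0.86 -0.29]
0.4 25.6 [ 5.9 -0.  80.9] flap 0.28 clr@65 2.4 dq*10 [-0.15 -0.55  0.69  0.36 -0.85 -0.36]
0.5 30.0 [ 5.8 -0.  76.8] flap 0.35 clr@65 3.4 dq*10 [-0.17 -0.53  0.68  0.45 -0.84 -0.46]
0.6 34.400000000000006 [ 6.2 -0.  73.2] flap 0.42 clr@65 4.9 dq*10 [-0.18 -0.51  0.67  0.58 -0.83 -0.59]
0.7 38.800000000000004 [ 7.  -0.  70.1] flap 0.48 clr@65 6.9 dq*10 [-0.2  -0.48  0.65  0.75 -0.8  -0.76]
0.8 43.2 [ 8.3 -0.  67.5] flap 0.53 clr@65 9.6 dq*10 [-0.22 -0.45  0.64  0.99 -0.76 -1.01]
0.9 47.6 [10.  -0.  65.4] flap 0.58 clr@65 12.8 dq*10 [-0.24 -0.41  0.63  1.32 -0.69 -1.34]
1.0 52.0 [12. -0. 64.] flap 0.62 clr@65 16.7 dq*10 [-0.26 -0.37  0.61  1.75 -0.57 -1.78]
[ 2.42315410e-01  3.88376599e-01  1.50040470e+00 -4.44089210e-16
  1.25281135e+00 -1.02479363e+00] [ 2.42315410e-01  3.13492813e-01  1.38886551e+00 -4.44089210e-16
  1.43923433e+00 -1.02479363e+00]
```

At dip 52 the wrist comes close to its singularity (q5 = 0.46). Leaning the tool back 20° about the jaw axis when grasping avoids that and moves the gripper farther from the chute. I'll recheck the plan with that lean.

```bash
cat > plan.py <<'E'
from h import *
CH=np.array([.4947,-.0268,.012]);CY=1.4
AL=20. # tool leaned back by AL deg about scoop y (body towards +x)
LIP=np.array([-75,0,20.])/1e3
B0=Ro.from_euler('y',AL,degrees=True).as_matrix()@np.c_[[1,0,0],[0,0,-1],[0,1,0]].astype(float)  # tool axes in scoop frame
G=np.array([41,0,66.])/1e3+.019*B0[:,1]   # TCP in scoop frame
def Rs(yaw,dip): return (Ro.from_euler('z',yaw,degrees=True)*Ro.from_euler('y',-dip,degrees=True)).as_matrix()
def tcp_from_lip(lx,lz,dip,ly=0.,G=G,LIP=LIP):
    R=Rs(CY,dip); l=CH+Rs(CY,0)@(np.array([lx,ly,lz])/1e3)
    return l+R@(G-LIP), R@B0
def lip_of(p,Rt,G=G):
    R=Rt@B0.T; l=p+R@(LIP-G); return Rs(CY,0).T@(l-CH)*1e3
SY=-17.4; SH=np.array([.5963,.2265,.012]); SO=SH-Rs(SY,0)@[.038,0,0]  # scoop origin
def grasp_pose(dz=0.): 
    R=Rs(SY,0); return SO+R@G+[0,0,dz], R@B0
E
python3 - <<'E'
from plan import *
from bench import manip
from scipy.spatial.transform import Slerp
print("G",G.round(4),B0.round(3).tolist())
for dz in(.1,0): p,R=grasp_pose(dz);print(p.round(4),np.round(manip.ik(p,R),3))
pts=dict(A=(12,170,-6),B=(12,101,8),D=(14,64,52))
for k,v in pts.items():
    p,R=tcp_from_lip(*v); j=manip.ik(p,R); print(k,p.round(4),None if j is None else np.round(j,3))
pB,RB=tcp_from_lip(*pts['B']);pD,RD=tcp_from_lip(*pts['D'])
print("dist",np.linalg.norm(pD-pB))
S=Slerp([0,1],Ro.from_matrix([RB,RD]))
prev=None
for s in np.linspace(0,1,11):
    p=pB+(pD-pB)*s;R=S(s).as_matrix();l=lip_of(p,R);dip=8+44*s
    dep=95-l[2]; flap=np.arctan2(dep,55-l[0]); clr=(l[2]+(65-l[0])*np.tan(np.radians(dip-10)))-95
    j=np.array(manip.ik(p,R)); print(s.round(1),dip,l.round(1),"flap",flap.round(2),"clr@65",clr.round(1),"dq*10",None if prev is None else ((j-prev)*10).round(2)); prev=j
E
```

```text
G [0.0345 0.     0.0481] [[0.94, -0.342, 0.0], [0.0, 0.0, 1.0], [-0.342, -0.94, 0.0]]
[0.593  0.2275 0.1601] [ 0.166  0.502  1.161  0.159  1.79  -1.091]
[0.593  0.2275 0.0601] [ 0.166  0.569  1.268  0.155  1.617 -1.119]
A [ 0.6185 -0.0238  0.1985] [-0.128  0.569  1.01  -0.074  2.011 -1.739]
B [ 0.6112 -0.024   0.1561] [-0.146  0.401  1.288 -0.035  1.659 -1.741]
D [ 0.5539 -0.0254  0.1796] [-0.278 -0.203  1.989  0.216  0.83  -1.976]
dist 0.06191714051797007
0.0 8.0 [ 12.  -0. 101.] flap -0.14 clr@65 4.1 dq*10 None
0.1 12.4 [ 9.9  0.  95.5] flap -0.01 clr@65 2.8 dq*10 [-0.08 -0.65  0.75  0.12 -0.85 -0.07]
0.2 16.8 [ 8.4 -0.  90.2] flap 0.1 clr@65 2.0 dq*10 [-0.09 -0.64  0.74  0.13 -0.85 -0.09]
0.3 21.200000000000003 [ 7.4  0.  85.3] flap 0.2 clr@65 1.7 dq*10 [-0.1  -0.63  0.72  0.15 -0.85 -0.12]
0.4 25.6 [ 7.   0.  80.8] flap 0.29 clr@65 2.0 dq*10 [-0.11 -0.62  0.71  0.17 -0.84 -0.14]
0.5 30.0 [ 7.1  0.  76.7] flap 0.36 clr@65 2.8 dq*10 [-0.12 -0.61  0.7   0.19 -0.84 -0.18]
0.6 34.400000000000006 [ 7.7  0.  73.1] flap 0.43 clr@65 4.1 dq*10 [-0.13 -0.6   0.7   0.23 -0.83 -0.22]
0.7 38.800000000000004 [ 8.7  0.  70. ] flap 0.5 clr@65 6.0 dq*10 [-0.15 -0.59  0.69  0.27 -0.83 -0.27]
0.8 43.2 [10.1 -0.  67.4] flap 0.55 clr@65 8.3 dq*10 [-0.16 -0.58  0.68  0.33 -0.82 -0.33]
0.9 47.6 [11.9 -0.  65.4] flap 0.6 clr@65 11.3 dq*10 [-0.18 -0.56  0.67  0.41 -0.81 -0.42]
1.0 52.0 [14. -0. 64.] flap 0.65 clr@65 14.9 dq*10 [-0.2  -0.55  0.66  0.51 -0.79 -0.52]
```

All joint margins are good now. Grasping.

Run:
```python
from plan import *
from bench import manip
p,R=grasp_pose(.1); manip.movep(p,R)
p0,R=grasp_pose(0)
print(manip.servo_line(p0,v=.12,force_limit=8), np.array(manip.read_ee_pos()).round(4),p0.round(4))
f0=np.array(manip.read_ft_force())
c=grab(manip,"wrist","g0")
manip.grasp(force=120); print("w",manip.read_grip_width(),(np.array(manip.read_ft_force())-f0).round(2),manip.read_time())
c=grab(manip,"wrist","g1")
cv2.imwrite("pics/g01.png",cv2.resize(np.hstack([cv2.imread("pics/g0.png"),cv2.imread("pics/g1.png")]),(800,300)))
```

```text
False [0.5934 0.2276 0.0611] [0.593  0.2275 0.0601]
w 0.010429361859907326 [-0.57 -0.23  1.8 ] 7.4083
```

View pics/g01.png

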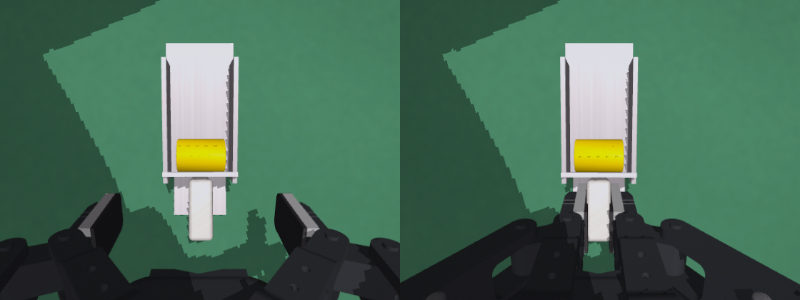

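The grip is centred on the handle (image about (598,215) in the composite, width about 10.4 mm) and the roller still lies at the back wall. Next I'll lift 40 mm first to check for slip, then higher, and measure the lip in the hand.

Run:
```python
from plan import *
from bench import manip
p,R=grasp_pose(.12)
manip.servo_line(p,v=.12); manip.hold(.2)
print(np.array(manip.read_ft_force()).round(2),np.array(manip.read_ft_torque()).round(3),manip.read_grip_width())
a=grab(manip,"wrist","l0"); ee=np.array(manip.read_ee_pos());Rt=np.array(manip.read_tcp_rot())
S=Rt@B0.T
X=[ee+S@(np.array(k)/1e3-G) for k in([-75,-25,22],[-75,25,22],[23,-6,80],[23,6,80],[53,-6,80],[53,6,80])]
print(proj(a,X).round(1).tolist())
g=load("g1"); 
cv2.imwrite("pics/z6.png",np.hstack([cv2.resize(load(t)["pixels"][50:200,215:345,::-1],None,fx=3,fy=3.8,interpolation=cv2.INTER_CUBIC) for t in("g1","l0")]))
```

```text
[-1.35  0.43 -1.96] [-0.248 -0.316 -0.313] 0.01035430730835311
[[231.9, 59.6], [326.9, 59.5], [263.4, 250.5], [298.1, 250.5], [263.3, 339.1], [298.6, 339.1]]
```

View pics/z6.png

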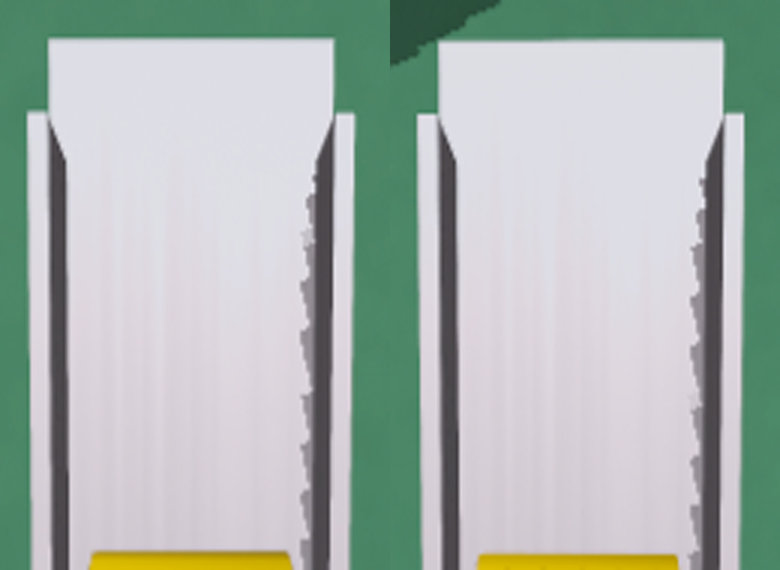

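The predicted and seen lip agree to about 1 px (0.5 mm): row 59.6 against 60.5, columns 232–327 against 231–326. There's no slip and the load is about 2 N. Next I'll raise it, carry it over and stop at A just above the chute to look.

Run:
```python
from plan import *
from bench import manip
p,R=grasp_pose(.20)
manip.servo_line(p,Rs(SY,-5)@B0,v=.15)
p,R=tcp_from_lip(12,195,-6); manip.servo_line(p,R,v=.15)
p,R=tcp_from_lip(12,135,0); manip.servo_line(p,R,v=.12); manip.hold(.2)
print(manip.read_time(),(np.array(manip.read_ee_pos())-p).round(4))
a=grab(manip,"wrist","a0"); s=grab(manip,"scene","sa0"); t=grab(manip,"top","ta0")
f=lambda i:cv2.resize(i[:,:,::-1],(400,300))
f2=lambda i:cv2.resize(i[160:310,150:350,::-1],(400,300),interpolation=cv2.INTER_CUBIC)
cv2.imwrite("pics/z7.png",np.hstack([f(a["pixels"]),f2(s["pixels"])]))
```

```text
12.1417 [0.0004 0.     0.0005]
```

View pics/z7.png

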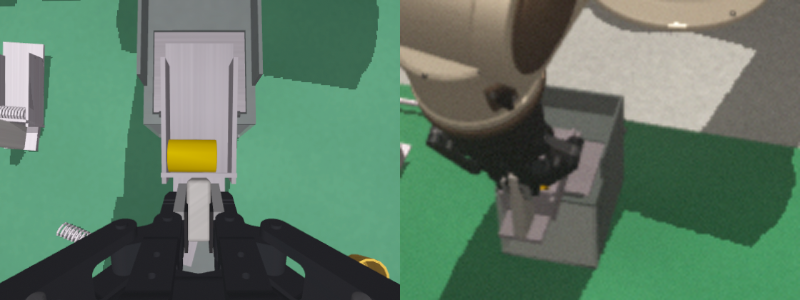

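The scoop is centred over the flap (lip columns 163–237 inside flap columns 154–246), with the roller still in it at (191,156). Going down to B, then the press-and-tip.

Run:
```python
from plan import *
from bench import manip
p,R=tcp_from_lip(12,103,6); print(manip.servo_line(p,R,v=.1,force_limit=6)); f0=np.array(manip.read_ft_force())
a=grab(manip,"wrist","b0")
p,R=tcp_from_lip(14,64,52); manip.servo_line(p,R,v=.08)
print(manip.read_time(),(np.array(manip.read_ee_pos())-p).round(4),(np.array(manip.read_ft_force())-f0).round(2))
a=grab(manip,"wrist","d0"); manip.hold(.5)
b=grab(manip,"wrist","d1"); t=grab(manip,"top","td1"); s=grab(manip,"scene","sd1")
print((np.array(manip.read_ft_force())-f0).round(2),manip.read_grip_width())
f=lambda i:cv2.resize(i[:,:,::-1],(400,300))
cv2.imwrite("pics/z8.png",np.vstack([np.hstack([f(load("b0")["pixels"]),f(a["pixels"])]),np.hstack([f(b["pixels"]),f(s["pixels"][150:330,140:380])])]))
```

```text
False
13.7583 [ 0.0005 -0.0002  0.0004] [-1.97 -0.34  0.4 ]
[-1.52  0.05  1.56] 0.010015451741561128
```

View pics/z8.png

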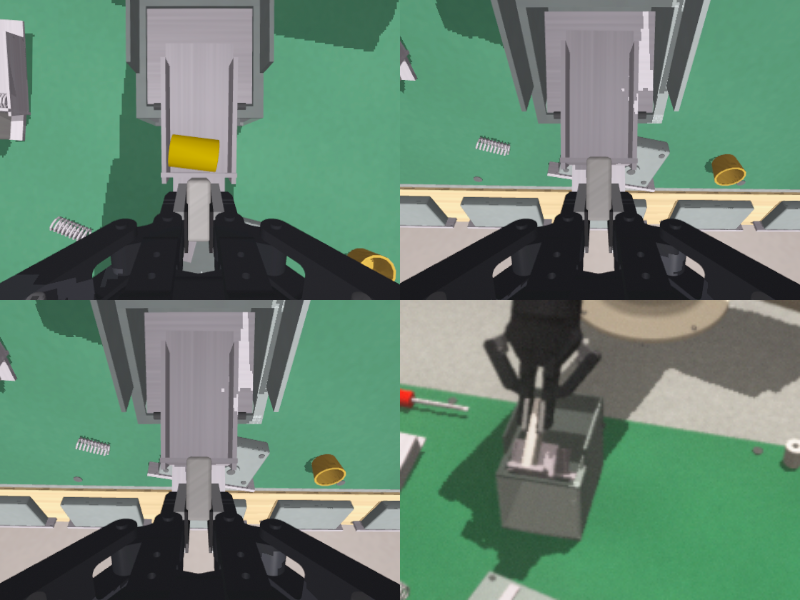

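In the wrist view the scoop is empty (d0, d1). I need to check where the roller went, so I'll mask for yellow and zoom in on the top view.

Run:
```python
from h import *
for n in("td1","sd1","d0","d1","t1"):
    i=load(n)["pixels"]; hsv=cv2.cvtColor(i,cv2.COLOR_RGB2HSV)
    m=cv2.inRange(hsv,(25,150,60),(32,255,255)); k,_,st,ce=cv2.connectedComponentsWithStats(m)
    print(n,[(s[4],c.round(0).tolist()) for s,c in zip(st[1:],ce[1:]) if s[4]>3])
t=load("td1")["pixels"][100:220,250:370,::-1];s=load("sd1")["pixels"][190:310,180:300,::-1]
cv2.imwrite("pics/z9.png",np.hstack([cv2.resize(k,(400,400),interpolation=cv2.INTER_CUBIC) for k in(t,s)]))
```

```text
td1 []
sd1 []
d0 []
d1 []
t1 [(np.int32(23), [180.0, 130.0]), (np.int32(21), [179.0, 136.0])]
```

View pics/z9.png

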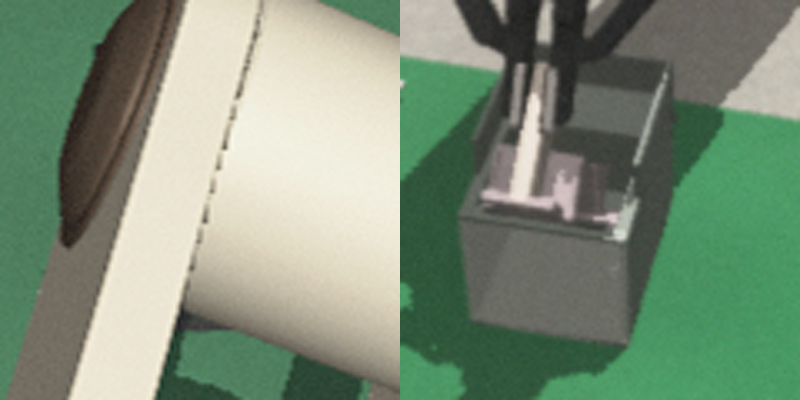

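No yellow is visible anywhere, and the ledge is empty in the scene view, so the roller went through. I'll retract along the same path and look at the chute.

Run:
```python
from plan import *
from bench import manip
p,R=tcp_from_lip(12,103,6); manip.servo_line(p,R,v=.08)
p,R=tcp_from_lip(12,195,0); manip.servo_line(p,R,v=.15); manip.hold(.3)
print(manip.read_time(),manip.read_grip_width(),np.array(manip.read_ft_force()).round(2))
a=grab(manip,"wrist","r0"); s=grab(manip,"scene","sr0")
f=lambda i:cv2.resize(i[:,:,::-1],(400,300),interpolation=cv2.INTER_CUBIC)
cv2.imwrite("pics/z10.png",np.hstack([f(a["pixels"]),f(s["pixels"][170:320,160:360])]))
for c in(a,s):
    hsv=cv2.cvtColor(c["pixels"],cv2.COLOR_RGB2HSV); m=cv2.inRange(hsv,(25,150,60),(32,255,255)); print(m.sum()//255)
```

```text
16.5083 0.010186776858708835 [-0.26 -0.52 -2.59]
0
81
```

View pics/z10.png

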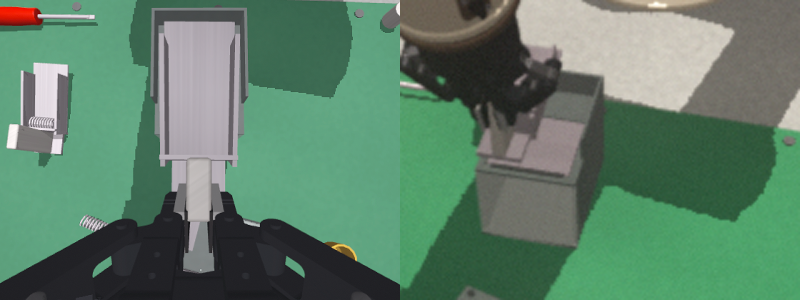

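Run:
```python
from h import *
for n in("sr0","s1","sd1"):
    i=load(n)["pixels"]; m=cv2.inRange(cv2.cvtColor(i,cv2.COLOR_RGB2HSV),(25,150,60),(32,255,255)); k,_,st,ce=cv2.connectedComponentsWithStats(m)
    print(n,[(s.tolist()) for s in st[1:]][:12])
```

```text
sr0 [[507, 248, 12, 3, 18], [522, 259, 4, 1, 4], [527, 259, 5, 2, 6], [300, 356, 1, 1, 1], [316, 362, 1, 1, 1], [297, 368, 10, 9, 50], [295, 375, 1, 1, 1]]
s1 [[353, 306, 10, 7, 42], [300, 356, 1, 1, 1], [295, 376, 1, 1, 1], [305, 376, 2, 1, 2]]
sd1 [[508, 249, 1, 1, 1], [510, 249, 1, 1, 1], [515, 250, 3, 1, 3], [300, 356, 1, 1, 1], [305, 376, 2, 1, 2], [303, 382, 1, 1, 1]]
```

The yellow at (302,372) is where the amber cup stands. I'll zoom in to rule out the roller being there.

Run:
```python
from h import *
f=lambda n:cv2.resize(load(n)["pixels"][345:395,275:335,::-1],(260,220),interpolation=cv2.INTER_CUBIC)
cv2.imwrite("pics/z11.png",np.hstack([f(n) for n in("s1","sd1","sr0")]))
```

```text
(no output)
```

View pics/z11.png

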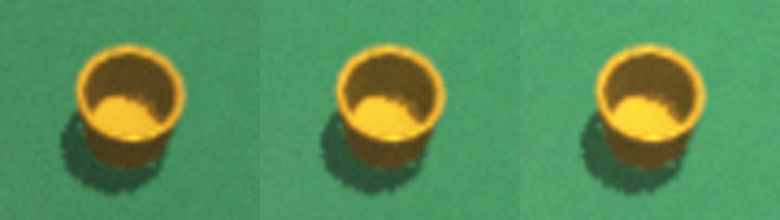

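That's just the cup, unchanged, and the flap is closed with nothing on it. However, the lip row in the hand moved from about 60 to about 30 px, so the scoop turned in the grip under the flap load. I'll measure that before placing it.

Run:
```python
from h import *
f=lambda n:cv2.resize(load(n)["pixels"][20:400,210:350,::-1],(400,600*380//380),interpolation=cv2.INTER_CUBIC)
cv2.imwrite("pics/z12.png",np.hstack([f(n) for n in("l0","r0")]))
```

```text
(no output)
```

View pics/z12.png

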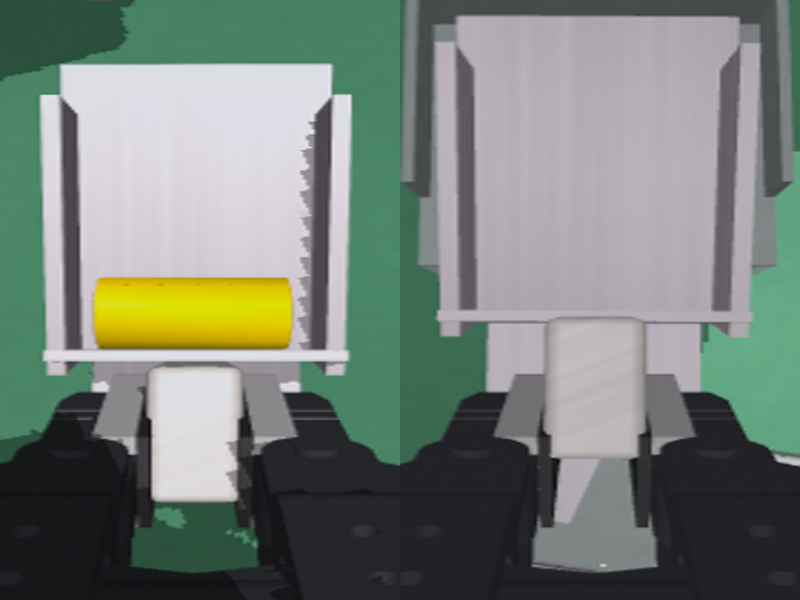

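Run:
```python
from plan import *
O=np.array([[-75,-25,22],[-75,25,22],[23,-6,80],[23,6,80],[53,-6,80],[53,6,80]])/1e3
k=lambda P:np.array([((x+.5)*140/400-.5+210,(y+.5)*380/600-.5+20) for x,y in P])
uv=dict(l0=k([(60,65),(331,65),(148,367),(242,367),(150,502),(241,502)]),r0=k([(56,17),(340,17),(145,319),(246,319),(147,458),(245,458)]))
M={}
for n in uv:
    c=load(n); K=np.array(c["camera_matrix"]);D=np.array([c["k1"],0,0,0,0.])
    ok,r,t=cv2.solvePnP(O,uv[n],K,D,flags=cv2.SOLVEPNP_ITERATIVE)
    res=cv2.projectPoints(O,r,t,K,D)[0][:,0]-uv[n]
    T=np.eye(4);T[:3,:3]=cv2.Rodrigues(r)[0];T[:3,3]=t[:,0]
    T=np.array(c["tool_from_camera"])@T   # tool_from_scoop
    S=np.eye(4);S[:3,:3]=B0;S[:3,3]=G
    E=S@T  # nominal-scoop-frame from actual scoop
    M[n]=E; print(n,"res",np.abs(res).max().round(2),"euler",Ro.from_matrix(E[:3,:3]).as_euler('xyz',degrees=True).round(2),"t mm",(E[:3,3]*1e3).round(1))
    for nm,q in(("lip",[-75,0,20]),("top",[38,0,80]),("grip",[41,0,66])): print(nm,((E@np.r_[np.array(q)/1e3,1])[:3]*1e3).round(1))
np.save("slip.npy",np.linalg.inv(M["l0"])@M["r0"])
```

```text
l0 res 1.1 euler [ 0.18  1.22 -0.05] t mm [-0.8 -0.7 -3.7]
lip [-75.4  -0.7  17.9]
top [38.9 -0.9 75.5]
grip [41.6 -0.9 61.4]
r0 res 0.94 euler [ 0.4   2.55 -0.12] t mm [-13.7  -0.5   3. ]
lip [-87.8  -0.4  26.3]
top [27.8 -1.1 81.3]
grip [30.2 -1.  67.1]
```

The scoop slid about 13 mm forward and 6 mm up in the pads, with only about 1.3° of rotation, so it is still held. I'll compensate for this when placing: back to the original spot, with a guarded descent.

Run:
```python
from plan import *
from bench import manip
D=np.load("slip.npy"); Di=np.linalg.inv(D)
def place(dz):
    A=np.eye(4);A[:3,:3]=Rs(SY,0);A[:3,3]=SO+[0,0,dz]
    N=A@Di; return N[:3,:3]@G+N[:3,3], N[:3,:3]@B0
p,R=place(.19); print(p.round(4)); manip.servo_line(p,R,v=.15)
p,R=place(.03); manip.servo_line(p,R,v=.12); manip.hold(.3)
print(manip.read_time(),manip.read_grip_width(),np.array(manip.read_ft_force()).round(2))
a=grab(manip,"wrist","p0"); s=grab(manip,"scene","sp0"); t=grab(manip,"top","tp0")
f=lambda i:cv2.resize(i[:,:,::-1],(400,300),interpolation=cv2.INTER_CUBIC)
cv2.imwrite("pics/z13.png",np.vstack([np.hstack([f(a["pixels"]),f(s["pixels"][170:320,160:360])]),np.hstack([f(t["pixels"][90:210,240:400]),f(s["pixels"][230:365,290:470])])]))
```

```text
[0.6045 0.2239 0.2448]
20.2 0.010078323971743955 [-0.37 -0.02 -1.86]
```

View pics/z13.png

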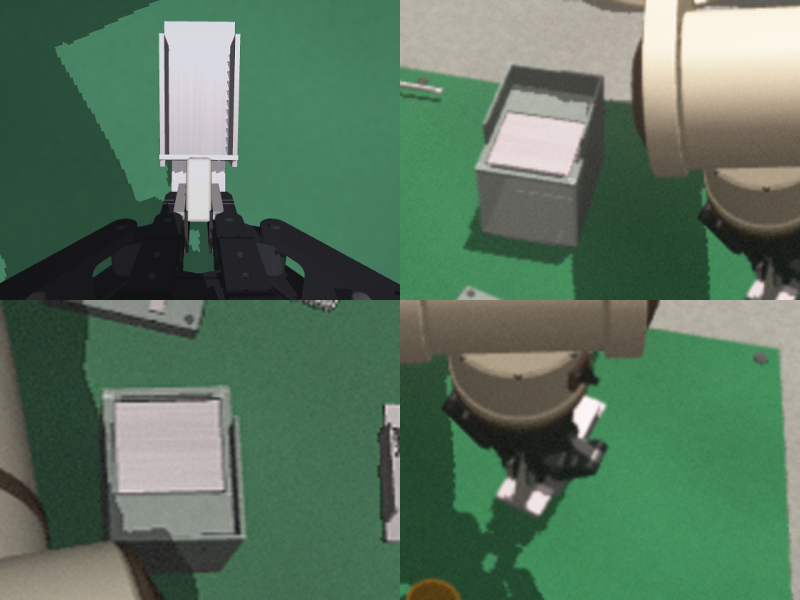

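The chute's flap is closed and flush with nothing on it, so the roller is inside. There has been no further slip (lip row 22 in both reduced views). Now the guarded set-down, release and retreat.

Run:
```python
from plan import *
from bench import manip
D=np.load("slip.npy"); Di=np.linalg.inv(D)
def place(dz):
    A=np.eye(4);A[:3,:3]=Rs(SY,0);A[:3,3]=SO+[0,0,dz]
    N=A@Di; return N[:3,:3]@G+N[:3,3], N[:3,:3]@B0
p,R=place(-.010); hit=manip.servo_line(p,R,v=.025,force_limit=3); manip.hold(.2)
ee=np.array(manip.read_ee_pos());p0,_=place(0)
print(hit,"height over expected contact mm",((ee-p0)*1e3).round(1),np.array(manip.read_ft_force()).round(2))
a=grab(manip,"wrist","q0")
manip.let_go(); manip.hold(.3); b=grab(manip,"wrist","q1")
print(manip.read_grip_width(),np.array(manip.read_ft_force()).round(2),manip.read_time())
f=lambda i:cv2.resize(i[:,:,::-1],(400,300),interpolation=cv2.INTER_CUBIC)
cv2.imwrite("pics/z14.png",np.hstack([f(a["pixels"]),f(b["pixels"])]))
```

```text
True height over expected contact mm [ 0.  -0.1 -0.7] [ 1.53 -0.75  6.73]
0.08537851460406247 [ 0.02  0.41 -0.04] 22.8
```

View pics/z14.png

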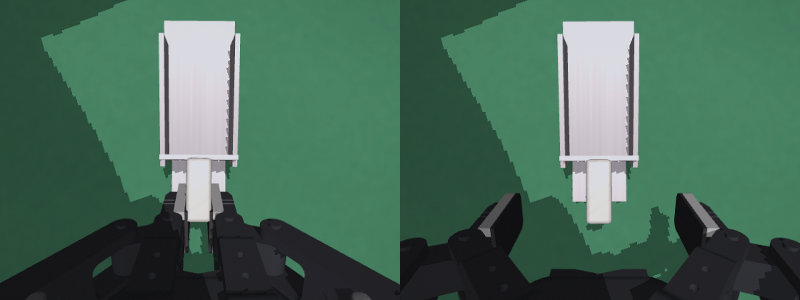

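Contact came within 0.7 mm of the expected height, and the scoop did not shift on release. I'll retreat up and check upright and position from the fixed cameras.

Run:
```python
from plan import *
from bench import manip
ee=np.array(manip.read_ee_pos()); manip.servo_line(ee+[0.03,-.01,.16],v=.15)
manip.movep([.30,.45,.30],Ro.from_euler('z',20,degrees=True).as_matrix()@np.c_[[1,0,0],[0,0,-1],[0,1,0]]); manip.hold(.3)
s=grab(manip,"scene","se"); t=grab(manip,"top","te"); print(manip.read_time(),np.array(manip.read_ft_force()).round(2))
f=lambda i:cv2.resize(i[:,:,::-1],(400,300),interpolation=cv2.INTER_CUBIC)
cv2.imwrite("pics/z15.png",np.vstack([np.hstack([f(t["pixels"][95:185,130:250]),f(s["pixels"][250:355,310:450])]),np.hstack([f(t["pixels"][100:205,250:390]),f(s["pixels"][190:310,170:330])])]))
```

```text
26.0 [ 0.44  0.35 -0.55]
```

View pics/z15.png

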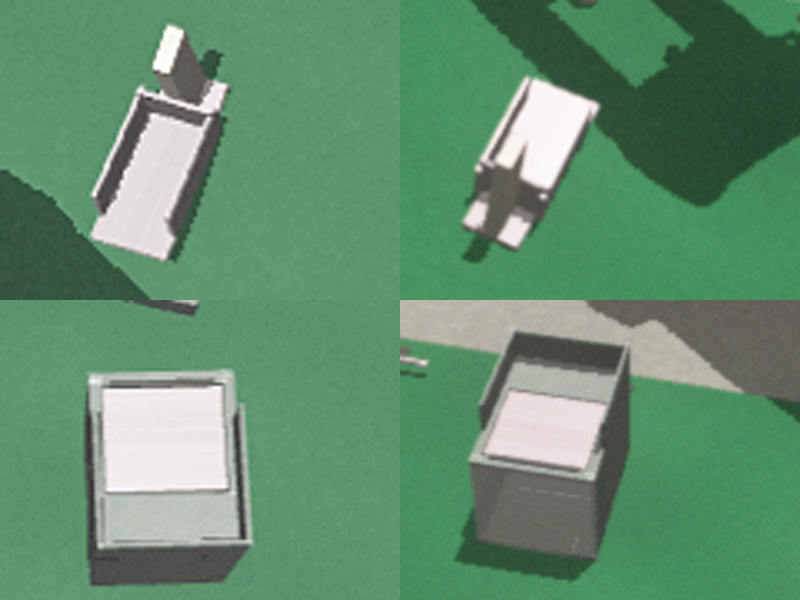

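The scoop stands upright and empty, with its handle top at about (180.7,110) in the top view and (348.9,302.5) in the scene view. Those are the same pixels as at the start. The flap is flush and nothing is on the chute, so I'm handing in.

Run:
```python
from plan import *
from bench import manip
t,s=load("te"),load("se")
print(tri([(t,[(180.7,110.)]),(s,[(348.9,302.5)])]).round(4))
manip.hand_in(); print(manip.read_time())
```

```text
[[0.5966 0.2278 0.0874 0.001 ]]
the job is handed in; nothing more can be done
the job is handed in; nothing more can be done
```

I tipped the roller through the flap into the chute, set the empty scoop back upright at its original spot, and handed the job in at about 26 s of the 51 s allowed. No verdict is reported.

- **Roller and flap:** In the last pictures the flap is closed and flush, and no roller is visible on the chute, in the scoop or on the plate. The roller inside the closed chute cannot be seen, so that it lies there is inferred.
- **Flap opening:** I did not measure the flap angle. The planned lip path opens it to about 0.65 rad. The scoop was already empty in the first picture at the end of the push. The change in tool force over the push was only about 2 N, and since the scoop slipped in the pads, the real opening may have been smaller.
- **Scoop slip:** While pushing and backing out, the scoop slid about 13 mm forward and 6 mm up in the pads, with about 1.3° of rotation. I measured this with the wrist camera and corrected for it when setting it down.
- **Set-down:** The scoop touched the plate 0.7 mm below the expected height and did not move when released. Its handle top triangulated to (0.597, 0.228, 0.087), the same as at the start. That height is about 5 mm below the 0.092 in the text, but this two-camera pair read the same 0.087 at the start.

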